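# Lock the lid on the sprung token canister

## Robot

A 6-joint arm with a two-finger parallel gripper is mounted at the origin on the work surface. World frame = base frame: x ahead of the robot, y to its left, z up, the work surface at z = 0. Lengths are in m, angles in degrees, forces in N, time in s.
With the tool pointing down it reaches from about 0.15 to 0.775 m from the base axis. Payload 6.1 kg.
Tool frame: the origin (TCP) lies between the finger pads, 19 mm behind the fingertips; this is the grasp point; z points along the fingers, y is the line along which they close (so a half turn about z gives the same grasp; the last joint's range is limited). The gripper opens to 85 mm and grips with 20 to 120 N. Pads are 22 mm wide; open, the fingers measure 114 mm over their backs; the gripper's body (76 mm by 85 mm) begins 54 mm behind the grasp point. The pads swing forward as they close: fully open they stand 13 mm farther back than shut.
Start: joints at [73.797, 7.208, -2.269, 80.523, 0, 90], TCP at [0.146, 0.504, 0.25] pointing down, gripper open.
Joint ranges: [-155.77, 155.77], [-54.66, 111.73], [-72.52, 77.12], [-102.08, 115.82], [-83.92, 84.16], [-180, 180]. Speed limits (degrees/s): [136.94, 136.94, 172.46, 180, 180, 180].

## Interface

Orientations are given as [roll, pitch, yaw] about the fixed x, y, z axes, in that order (R = Rz(yaw) Ry(pitch) Rx(roll)).
In Python, from workcell import readout, vision, ctrl gives the robot as it stands. The module is installed in compiled form; this text tells all that it offers.
- The arm moves only by the shell command python3 -m creep 'ROWS' [FORCE]. ROWS is JSON, a list of rows, each an object of numbers: "tx", "ty", "tz": the shift along the world's x, y, z in units of 30 mm (1.0 is 30 mm); "rx", "ry", "rz": the turn, a rotation vector about the world's x, y, z in units of 5 degrees (1.0 is 5 degrees); "fingers": the finger opening in mm, from 0 to 85.4. A call has 1 to 5 rows; each row is the pose to reach, as a shift and turn from the pose commanded when the call began; what a row does not reach only later rows make up. A row lasts 1/10 s, in which the tool goes at most 50 mm and 8.59 degrees, less where a joint would pass 70% of its speed; a pose out of reach is approached as far as the arm can. A call with a gripper value outside its range is refused whole. The fingers move at their own pace and stop on an object; FORCE is the grip in N (left out, the last holds). Time passes only in rows, so rows that repeat a pose let the fingers close. It gives the time, the measured TCP pose, the force, the opening and the grip force at its end, in the units of the state.
- readout.observe(): the state, without advancing time (a new reading comes with each control period).
- vision.snapshot(name): name is "scene" or "top"; returns (picture, depth): 400x640x3 uint8, red, green, blue; 400x640 float32, m along the optical axis (not along the pixel's ray), 0 where there is no reading.
- vision.camera_model(name): a dict with "camera_matrix" (3x3 intrinsics, pixels), "R" (3x3) and "t" (3): a world point X has camera coordinates R X + t. Camera axes: x right, y down, z forward; pixel columns grow to the right and rows downward; lengths in m; the calibration is good to about 2 mm. A picture is of the moment at which its call begins. camera_model takes no time and is no camera call.
- ctrl.finish_job(): hands the job in; it is judged then, once.
The state is a dict: "clock": time; "joint_pos": joint angles; "qd": joint speeds; "effort": joint torques, N m; "tcp_pos": TCP position; "tcp_rot": TCP orientation; "ft_force": force on the tool from outside, world axes, zero at the start; "moment": the same for the moment, N m; "grip_width": finger opening in m; "finger_force": force on a finger pad.
Only numpy, scipy, OpenCV 4.12 (cv2) and the standard library are available. Lean on these libraries where they do the work, as an engineer would, in place of code of your own. Each camera call takes 0.05 s, during which the arm holds its last target. There are 200 camera calls.

## Task

Close the game-token canister: set the loose orange lid on it so that its two lugs find the slots in the yellow ring, press it down against the spring, twist it clockwise (seen from above) a quarter turn until it stops, then let it rise into its lock and leave it there, level and let go. Do not knock over or push away the dice cup, the game tin or the pawn.

Things in the scene. Friction and masses are not known exactly. Their poses are not given: they have to be found in the camera images.
- lid: Loose round lid, 0.15 to 0.25 kg, upright on the table. Origin: centre of the plug's underside, z up. White plug 80 mm in diameter, z 0-26 mm, tapered to 72 mm over the lowest 6 mm. Two black lugs at +x and -x, to 49 mm from the axis, 14 mm wide (y), z 6-13 mm. Orange flange 108 mm in diameter, z 26-33 mm. Half a turn makes no difference.
- bar (a point): Grip point on the lid's axis, 55 mm above its origin, in the black bar grip: 80 mm long along the lid's x (the lugs lie under its ends), 16 mm wide (y), from 33 to 71 mm above the lid's origin. Grip across the bar from above with the TCP here, so that the fingertips clear the flange; grip firmly (80 N or more).
- canister: Blue round canister bolted to the table, 112 mm in diameter, 112 mm high; four small steel feet reach 79 mm from the axis. Origin: centre of its underside, z up. Height of the lid's origin above it: 106 mm with the lugs standing on the ring beside the slots, 102 or less once in the slots, 100 resting unlocked on the tokens, 86 flange down on the rim, 93 locked.
- rim (a point): Centre of the mouth, 112 mm above the canister's origin. Pressed to 86-89 mm (lid origin over canister origin), the lid turns clockwise from above, not the other way, 90 degrees to a fixed stop; let up there, the lugs rise 4 mm into notches under the ring and the lid stays, locked. Let up before the stop it is not locked.
- ring (a point): Centre of the underside of the yellow locking ring in the mouth: bore 84 mm, 10 mm thick, top level with the rim, two slots, half a turn apart, about 20 mm wide for the lugs. Its slots lie up to 0.3 rad either way from the canister's +x and -x; the angle is NOT given: see it, or feel for it with light presses (4 N) 0.08 rad apart. Lugs enter within about 0.05 rad.
- stack (a point): Centre of the top of the red and white token stack in the canister when it is up, 12 mm below the rim; 60 mm in diameter. It sits on a spring: about 5.5 N at the top and 0.4 N more per mm pressed down (about 11 N with the lid fully down). It does not turn.
- dice_cup: Bystander: loose dark wooden dice cup, 72 mm in diameter, 90 mm high, upright. Origin: centre of its underside.
- game_tin: Bystander: loose flat green and white game tin, 84 x 114 x 34 mm. Origin: centre of its underside.
- pawn: Bystander: loose red pawn, 48 mm in diameter at the foot, 94 mm high, upright. Origin: centre of its underside.
Mind the look-alikes: they are no part of the job. There is more than one size of the canister; the job needs the larger.

How it is judged (in metres and radians):
On the way:
1. the lid is pressed down in the canister against the spring, its lugs below the ring (z of lid in the frame of canister between 0.08 and 0.0898 m and horizontal distance between lid and rim below 0.005 m and angle between lid's own z axis and vertical below 0.1 rad), for 0.1 s.
At the end, for the whole second after the job is handed in: The lid is at rest on the canister, released, level within 0.06 rad, centred within 5 mm, its origin 90.8 to 96.5 mm above the canister's: locked in the notches against the spring (unlocked: 100 mm or more; half turned: 89 or less). Cup, tin and pawn are within 30 mm of their starts (z of lid in the frame of canister between 0.0908 and 0.0965 m and horizontal distance between lid and rim below 0.005 m and angle between lid's own z axis and vertical below 0.06 rad and linear speed of lid below 0.02 m/s and distance of each of dice_cup, game_tin, pawn from where it was at the start of the episode below 0.03 m); the robot touches nothing.
It fails at once if a bystander is knocked over or pushed away (distance of any of dice_cup, game_tin, pawn from where it was at the start of the episode above 0.03 m or angle between any of dice_cup, pawn's own z axis and vertical above 0.5 rad).
It also fails if it takes over 54 s, if anything falls off the work surface, if the arm or the gripper's body presses on something with over 40 N, if the wrist force passes 120 N, or if a joint passes its speed limit or range.

## Working session

There is one attempt and no reset: what is moved stays moved. The work goes in short steps, Python scripts to look and compute and a shell command to move; the robot and the scene stay as the last step left them, time stands still between calls to the robot, and variables do not carry over. Pictures are saved under pics/ and viewed, at most 10 in all, crops included, and the job is handed in when it is done.

```bash
mkdir -p pics; python3 - <<'E'
from workcell import readout, vision
import cv2,numpy as np
for n in("top","scene"):
    p,d=vision.snapshot(n); cv2.imwrite(f"pics/{n}0.png",p[:,:,::-1]); np.save(f"{n}0.npy",d); np.save(f"{n}rgb0.npy",p)
    m=vision.camera_model(n); print(n,np.round(m["camera_matrix"],1).tolist(),np.round(m["R"],3).tolist(),np.round(m["t"],3).tolist())
print(readout.observe())
E
```

```text
top [[386.3, 0.0, 313.2], [0.0, 386.3, 199.8], [0.0, 0.0, 1.0]] [[-0.014, -1.0, 0.019], [-0.992, 0.012, -0.124], [0.123, -0.021, -0.992]] [0.0, 0.617, 0.86]
scene [[384.3, 0.0, 319.1], [0.0, 384.3, 200.8], [0.0, 0.0, 1.0]] [[-0.872, 0.489, -0.016], [0.313, 0.531, -0.787], [-0.377, -0.692, -0.616]] [0.529, -0.104, 1.234]
{'clock': 0.1, 'joint_pos': array([ 7.37967763e+01,  7.23790856e+00, -2.31958512e+00,  8.05227019e+01,
       -1.17474933e-04,  9.00010268e+01]), 'qd': array([ 0.13634218, -0.07783907,  0.18548821, -0.07334322, -0.04454966,
       -0.03440697]), 'effort': array([ 1.81475669e-03, -4.36911285e+01,  3.53600729e+01,  1.38184169e-02,
        1.86334005e-04, -8.53831864e-06]), 'tcp_pos': array([0.14640819, 0.50383243, 0.2493137 ]), 'tcp_rot': array([-1.79919804e+02,  1.18912003e-04,  1.63795750e+02]), 'ft_force': array([ 0.50917695, -0.24050072, -0.81795666]), 'moment': array([-0.00619994,  0.00379137,  0.05944545]), 'finger_force': 0.0, 'grip_width': 0.08549349715960809}
```

View pics/top0.png

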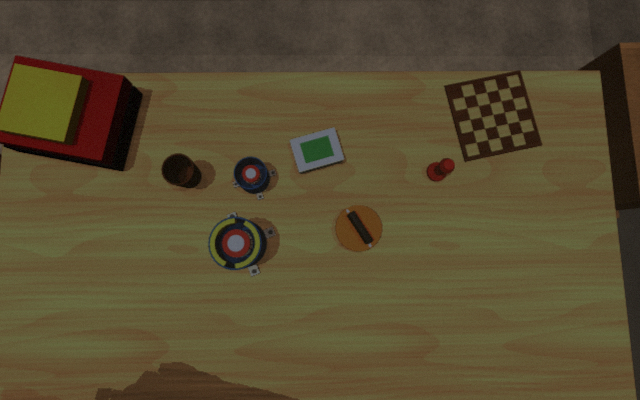

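View pics/scene0.png

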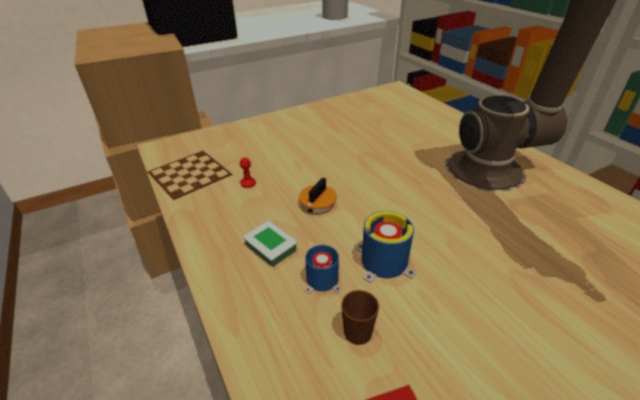

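The top view shows the lid at about (359,229), the large canister at (238,243), the small look-alike at (252,175), the cup at (182,171), the tin at (317,151) and the pawn at (440,170). The ring's slots appear as gaps near (240,218) and (228,264). I'll enlarge and measure these.

```bash
cat > h.py <<'E'
import numpy as np
from workcell import vision
def ray(n,u,v,z):
    m=vision.camera_model(n);K,R,t=(np.array(m[k]) for k in("camera_matrix","R","t"))
    d=R.T@np.linalg.solve(K,[u,v,1.]); c=-R.T@t
    return c+d*(z-c[2])/d[2]
def raymap(n,z,x0,y0,half,N):
    "top-down rectified map of plane z: returns pixel maps; col -> -y, row -> -x"
    m=vision.camera_model(n);K,R,t=(np.array(m[k]) for k in("camera_matrix","R","t"))
    g=np.linspace(half,-half,N); X,Y=np.meshgrid(x0+g,y0+g,indexing='ij')
    P=np.stack([X,Y,np.full_like(X,z)],-1)@R.T+t; q=P@K.T
    return (q[...,0]/q[...,2]).astype('f4'),(q[...,1]/q[...,2]).astype('f4')
E
python3 - <<'E'
import cv2,numpy as np
from h import *
p=np.load("toprgb0.npy");d=np.load("top0.npy")
hsv=cv2.cvtColor(p,cv2.COLOR_RGB2HSV).astype(int)
vv,uu=np.mgrid[:400,:640]
print("depth z check: rim",[float(d[v,u]) for v,u in((243,213),(243,236),(229,345))])
# orange flange: saturation threshold near lid, print samples
print(hsv[229,345],hsv[229,420],hsv[243,213],hsv[262,245])
imgs=[]
for z,(u,v) in((.112,(238,243)),(.033,(359,229))):
    c=ray("top",u,v,z);print(z,c)
    a,b=raymap("top",z,c[0],c[1],.075,400);imgs.append(cv2.remap(p,a,b,cv2.INTER_CUBIC))
cv2.imwrite("pics/rect.png",np.clip(np.hstack(imgs)[:,:,::-1].astype(float)*1.6,0,255))
s=np.load("scenergb0.npy");
E
```

```text
depth z check: rim [0.808063268661499, 0.8214668035507202, 0.8930156230926514]
[ 16 191  95] [ 25 104 101] [ 33 145 102] [ 32 149 106]
0.112 [0.51840978 0.15262792 0.112     ]
0.033 [ 0.54794782 -0.11335221  0.033     ][ WARN:0@0.389] global loadsave.cpp:1063 imwrite_ Unsupported depth image for selected encoder is fallbacked to CV_8U.
```

View pics/rect.png

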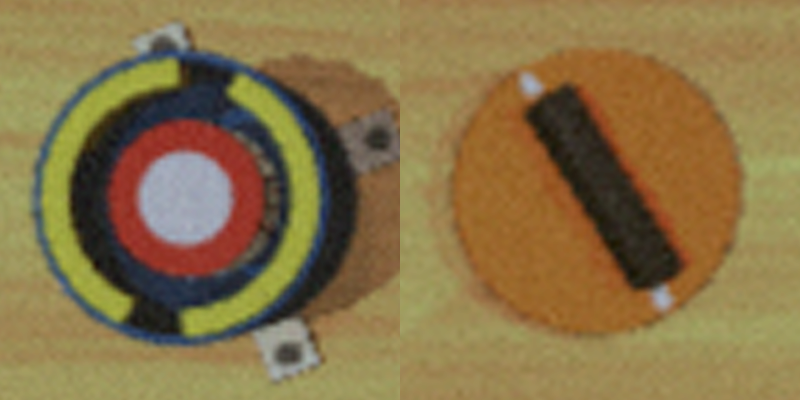

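The left half shows the ring's slots at about (208,75) and (157,320), giving a yaw near -12°. The right half shows the lid with white marks at (530,82) and (662,298), giving a yaw near +31°. Next I'll fit these precisely.

```bash
python3 - <<'E'
import cv2,numpy as np
from h import *
p=np.load("toprgb0.npy")
N=600;H=.075;mm=2*H/(N-1)
def rect(z,x,y):
    a,b=raymap("top",z,x,y,H,N);return cv2.cvtColor(cv2.remap(p,a,b,cv2.INTER_CUBIC),cv2.COLOR_RGB2HSV).astype(int)
w=lambda u,v,x,y:(x+H-v*mm,y+H-u*mm)
def fit(h,mask,x,y,hull=True):
    c=max(cv2.findContours(mask.astype('u1'),0,1)[0],key=cv2.contourArea)
    (u,v),ax,_=cv2.fitEllipse(cv2.convexHull(c));return w(u,v,x,y),np.array(ax)*mm*1e3
# lid flange top z=.033
x,y=.548,-.113;h=rect(.033,x,y)
m=(h[...,0]<21)&(h[...,1]>150); m=cv2.morphologyEx(m.astype('u1'),cv2.MORPH_CLOSE,np.ones((45,45)));m=cv2.morphologyEx(m,cv2.MORPH_OPEN,np.ones((9,9)))
print("lid flange",fit(h,m,x,y))
# bar top
h=rect(.071,x,y); m=cv2.morphologyEx((h[...,2]<62).astype('u1'),cv2.MORPH_OPEN,np.ones((9,9)))
c=max(cv2.findContours(m,0,1)[0],key=cv2.contourArea);r=cv2.minAreaRect(c);M=cv2.moments(c)
pts=c[:,0].astype(float);vx,vy=cv2.fitLine(c,cv2.DIST_L2,0,.01,.01)[:2].ravel()
print("bar",w(r[0][0],r[0][1],x,y),np.array(r[1])*mm*1e3,"yaw",np.degrees(np.arctan2(-vx,-vy)),r[2])
# ring
x,y=.519,.160;h=rect(.112,x,y)
m=(abs(h[...,0]-31)<6)&(h[...,1]>115)&(h[...,2]>80)
m=cv2.morphologyEx(m.astype('u1'),cv2.MORPH_OPEN,np.ones((7,7)))
vv,uu=np.mgrid[:N,:N];X,Y=w(uu,vv,x,y);R=np.hypot(X-x,Y-y);m&=(R<.062)
cs=[c for c in cv2.findContours(m,0,1)[0] if cv2.contourArea(c)>3000];print([cv2.contourArea(c) for c in cs])
(u,v),ax,_=cv2.fitEllipse(cv2.convexHull(np.vstack(cs)));cx,cy=w(u,v,x,y);print("ring",cx,cy,np.array(ax)*mm*1e3)
R=np.hypot(X-cx,Y-cy);A=np.degrees(np.arctan2(Y-cy,X-cx))
for r0,r1 in((.044,.047),(.047,.05)):
  s=(R>r0)&(R<r1);a=np.round(A[s]).astype(int)%360
  f=np.bincount(a,m[s],360)/np.bincount(a,minlength=360)
  gap=f<.5;k=np.flatnonzero(gap!=np.roll(gap,1));print(r0,k)
# scene camera check: ring
E
```

```text
lid flange ((0.5510905008714068, -0.11139910338438413), array([108.61969249, 109.80588884]))
bar (0.5497775597675814, -0.10943671102635252) [80.56426645 21.55580473] yaw -147.9531 58.25141906738281
[17623.5, 17717.5]
ring 0.5191654215766511 0.16010020362713898 [103.38377021 103.75069187]
0.044 [  2 156 182 336]
0.047 [  2 155 183 335]
```

The lid is at (0.5505, -0.1112) with yaw 32°, and the flange fit of 109 mm matches the given size. The ring is at (0.5192, 0.1601), with slots at yaw -11°. I'm moving to above the lid.

```bash
python3 -m creep '[{"tx":13.48,"ty":-20.49,"rz":-26.36},{"tx":13.48,"ty":-20.49,"rz":-26.36},{"tx":13.48,"ty":-20.49,"rz":-26.36},{"tx":13.48,"ty":-20.49,"rz":-26.36},{"tx":13.48,"ty":-20.49,"rz":-26.36}]'
```

```text
invalid input at $[0]: expected keys tx, ty, tz, rx, ry, rz, fingers
```

```bash
python3 -m creep '[{"tx":13.48,"ty":-20.49,"tz":0,"rx":0,"ry":0,"rz":-26.36,"fingers":85},{"tx":13.48,"ty":-20.49,"tz":0,"rx":0,"ry":0,"rz":-26.36,"fingers":85},{"tx":13.48,"ty":-20.49,"tz":0,"rx":0,"ry":0,"rz":-26.36,"fingers":85},{"tx":13.48,"ty":-20.49,"tz":0,"rx":0,"ry":0,"rz":-26.36,"fingers":85},{"tx":13.48,"ty":-20.49,"tz":0,"rx":0,"ry":0,"rz":-26.36,"fingers":85}]'; python3 -c "
from workcell import readout
print(readout.observe())"
```

```text
clock: 0.6
tcp_pos: [0.2843, 0.2934, 0.2497]
tcp_rot: [-180.0, 0.0, 120.5]
ft_force: [1.8, 0.8, 0.9]
grip_width: 0.0852
finger_force: 0.0
{'clock': 0.6, 'joint_pos': array([ 4.59119649e+01, -5.37021884e+00, -1.51126655e+01,  8.02714168e+01,
       -7.01418710e-03,  1.05393594e+02]), 'qd': array([-66.66066654, -14.31401081, -12.94956533,   0.96895789,
        -0.14173467,  19.24947788]), 'effort': array([  8.73268515, -29.47854102,  35.02503276,   0.67653688,
         0.13561099,  -0.3083373 ]), 'tcp_pos': array([0.28429731, 0.29344598, 0.2497342 ]), 'tcp_rot': array([-1.79988496e+02,  1.04426040e-02,  1.20518373e+02]), 'ft_force': array([1.82192203, 0.7500312 , 0.93255419]), 'moment': array([ 0.02407213, -0.07847909, -0.02776797]), 'finger_force': 0.0, 'grip_width': 0.08515908348377134}
```

The wrist convention is yaw = j1 − j6 + 180. To keep joint 6 in range I'll use the half-turn grasp, with yaw 212° at the lid, 169° at insertion and 79° after the twist.

```bash
python3 -m creep '[{"tx":8.9,"ty":-13.5,"tz":0,"rx":0,"ry":0,"rz":18.3,"fingers":85},{"tx":8.9,"ty":-13.5,"tz":0,"rx":0,"ry":0,"rz":18.3,"fingers":85},{"tx":8.9,"ty":-13.5,"tz":0,"rx":0,"ry":0,"rz":18.3,"fingers":85},{"tx":8.9,"ty":-13.5,"tz":0,"rx":0,"ry":0,"rz":18.3,"fingers":85},{"tx":8.9,"ty":-13.5,"tz":0,"rx":0,"ry":0,"rz":18.3,"fingers":85}]'
```

```text
clock: 1.1
tcp_pos: [0.3971, 0.1261, 0.2499]
tcp_rot: [180.0, -0.0, 155.8]
ft_force: [0.2, 0.5, -0.2]
grip_width: 0.0852
finger_force: 0.0
```

```bash
python3 -m creep '[{"tx":5.12,"ty":-7.91,"tz":0,"rx":0,"ry":0,"rz":11.2,"fingers":85},{"tx":5.12,"ty":-7.91,"tz":0,"rx":0,"ry":0,"rz":11.2,"fingers":85},{"tx":5.12,"ty":-7.91,"tz":0,"rx":0,"ry":0,"rz":11.2,"fingers":85},{"tx":5.12,"ty":-7.91,"tz":0,"rx":0,"ry":0,"rz":11.2,"fingers":85},{"tx":5.12,"ty":-7.91,"tz":0,"rx":0,"ry":0,"rz":11.2,"fingers":85}]'
python3 -m creep '[{"tx":0,"ty":0,"tz":0,"rx":0,"ry":0,"rz":2.5,"fingers":85},{"tx":0,"ty":0,"tz":0,"rx":0,"ry":0,"rz":2.5,"fingers":85},{"tx":0,"ty":0,"tz":0,"rx":0,"ry":0,"rz":2.5,"fingers":85},{"tx":0,"ty":0,"tz":0,"rx":0,"ry":0,"rz":2.5,"fingers":85}]'
```

```text
clock: 1.6
tcp_pos: [0.5193, -0.0617, 0.2498]
tcp_rot: [180.0, -0.0, -165.6]
ft_force: [0.1, 0.5, 0.6]
grip_width: 0.0851
finger_force: 0.0
clock: 2.0
tcp_pos: [0.5186, -0.0599, 0.2498]
tcp_rot: [180.0, -0.0, -153.5]
ft_force: [0.2, 0.9, 0.1]
grip_width: 0.0851
finger_force: 0.0
```

```bash
python3 -m creep '[{"tx":1.07,"ty":-1.71,"tz":-2,"rx":0,"ry":0,"rz":1.1,"fingers":85},{"tx":1.07,"ty":-1.71,"tz":-2,"rx":0,"ry":0,"rz":1.1,"fingers":85},{"tx":1.07,"ty":-1.71,"tz":-4,"rx":0,"ry":0,"rz":1.1,"fingers":85},{"tx":1.07,"ty":-1.71,"tz":-5,"rx":0,"ry":0,"rz":1.1,"fingers":85},{"tx":1.07,"ty":-1.71,"tz":-5,"rx":0,"ry":0,"rz":1.1,"fingers":85}]'
python3 - <<'E'
from workcell import vision
import cv2
p,_=vision.snapshot("scene");cv2.imwrite("pics/s1.png",cv2.resize(p[100:260,220:420,::-1],None,fx=4,fy=3.75)[:600])
E
```

```text
clock: 2.5
tcp_pos: [0.5468, -0.1102, 0.0945]
tcp_rot: [179.6, -0.4, -147.9]
ft_force: [-0.4, 0.0, 0.8]
grip_width: 0.0851
finger_force: 0.0
```

View pics/s1.png

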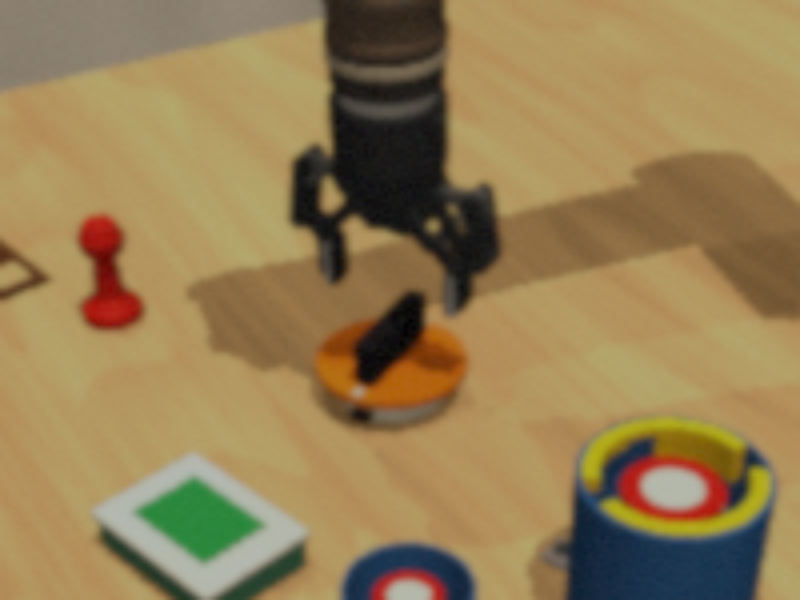

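The picture shows the fingers straddling the bar (crop about (390,340)) as intended. I'll settle, descend to grip height and close.

```bash
python3 -m creep '[{"tx":0,"ty":0,"tz":-0.5,"rx":0,"ry":0,"rz":0,"fingers":85},{"tx":0,"ty":0,"tz":-1,"rx":0,"ry":0,"rz":0,"fingers":85},{"tx":0,"ty":0,"tz":-1.3,"rx":0,"ry":0,"rz":0,"fingers":85},{"tx":0,"ty":0,"tz":-1.3,"rx":0,"ry":0,"rz":0,"fingers":85},{"tx":0,"ty":0,"tz":-1.3,"rx":0,"ry":0,"rz":0,"fingers":85}]' 100
```

```text
clock: 3.05
tcp_pos: [0.5517, -0.1112, 0.0628]
tcp_rot: [-179.9, 0.1, -147.9]
ft_force: [-0.3, -0.2, 0.0]
grip_width: 0.0855
finger_force: 0.0
```

```bash
python3 -m creep '[{"tx":-0.03,"ty":0,"tz":-0.25,"rx":0,"ry":0,"rz":0,"fingers":85},{"tx":-0.03,"ty":0,"tz":-0.25,"rx":0,"ry":0,"rz":0,"fingers":60},{"tx":-0.03,"ty":0,"tz":-0.25,"rx":0,"ry":0,"rz":0,"fingers":30},{"tx":-0.03,"ty":0,"tz":-0.25,"rx":0,"ry":0,"rz":0,"fingers":5},{"tx":-0.03,"ty":0,"tz":-0.25,"rx":0,"ry":0,"rz":0,"fingers":5}]' 110
python3 -m creep '[{"tx":0,"ty":0,"tz":0,"rx":0,"ry":0,"rz":0,"fingers":5},{"tx":0,"ty":0,"tz":0,"rx":0,"ry":0,"rz":0,"fingers":5},{"tx":0,"ty":0,"tz":0,"rx":0,"ry":0,"rz":0,"fingers":5},{"tx":0,"ty":0,"tz":0,"rx":0,"ry":0,"rz":0,"fingers":5},{"tx":0,"ty":0,"tz":0,"rx":0,"ry":0,"rz":0,"fingers":5}]' 110
```

```text
clock: 3.55
tcp_pos: [0.5501, -0.1113, 0.0538]
tcp_rot: [-180.0, 0.0, -147.9]
ft_force: [-0.1, 0.6, -0.9]
grip_width: 0.0277
finger_force: 0.0
clock: 4.05
tcp_pos: [0.5501, -0.1114, 0.0539]
tcp_rot: [-180.0, 0.0, -147.9]
ft_force: [-0.6, 0.4, 2.9]
grip_width: 0.0147
finger_force: 107.6
```

```bash
python3 -m creep '[{"tx":0,"ty":0,"tz":1,"rx":0,"ry":0,"rz":0,"fingers":5},{"tx":0,"ty":0,"tz":2.5,"rx":0,"ry":0,"rz":0,"fingers":5},{"tx":0,"ty":0,"tz":4,"rx":0,"ry":0,"rz":0,"fingers":5},{"tx":0,"ty":0,"tz":5.2,"rx":0,"ry":0,"rz":0,"fingers":5},{"tx":0,"ty":0,"tz":5.2,"rx":0,"ry":0,"rz":0,"fingers":5}]'
python3 -m creep '[{"tx":-0.1,"ty":1,"tz":0,"rx":0,"ry":0,"rz":-1,"fingers":5},{"tx":-0.3,"ty":2.5,"tz":0,"rx":0,"ry":0,"rz":-2.4,"fingers":5},{"tx":-0.5,"ty":4,"tz":0,"rx":0,"ry":0,"rz":-3.8,"fingers":5},{"tx":-0.7,"ty":5.5,"tz":0,"rx":0,"ry":0,"rz":-5.2,"fingers":5},{"tx":-0.8,"ty":7,"tz":0,"rx":0,"ry":0,"rz":-6.6,"fingers":5}]'
python3 -m creep '[{"tx":-0.1,"ty":1,"tz":0,"rx":0,"ry":0,"rz":-1,"fingers":5},{"tx":-0.23,"ty":2.05,"tz":0,"rx":0,"ry":0,"rz":-2,"fingers":5},{"tx":-0.23,"ty":2.05,"tz":0,"rx":0,"ry":0,"rz":-2,"fingers":5},{"tx":-0.23,"ty":2.05,"tz":0,"rx":0,"ry":0,"rz":-2,"fingers":5},{"tx":-0.23,"ty":2.05,"tz":0,"rx":0,"ry":0,"rz":-2,"fingers":5}]'
```

```text
clock: 4.55
tcp_pos: [0.5521, -0.1117, 0.2149]
tcp_rot: [-179.7, 0.3, -147.9]
ft_force: [1.2, -0.7, -1.2]
grip_width: 0.0153
finger_force: 107.9
clock: 5.05
tcp_pos: [0.5246, 0.1002, 0.2079]
tcp_rot: [-180.0, -0.1, 178.8]
ft_force: [1.8, 0.4, -1.3]
grip_width: 0.0149
finger_force: 107.7
clock: 5.55
tcp_pos: [0.5188, 0.1595, 0.2087]
tcp_rot: [-179.9, -0.1, 169.1]
ft_force: [-0.3, 0.4, -2.1]
grip_width: 0.0148
finger_force: 107.9
```

```bash
python3 -m creep '[{"tx":0.01,"ty":0.02,"tz":-0.5,"rx":0,"ry":0,"rz":0,"fingers":5},{"tx":0.01,"ty":0.02,"tz":-1,"rx":0,"ry":0,"rz":0,"fingers":5},{"tx":0.01,"ty":0.02,"tz":-1.45,"rx":0,"ry":0,"rz":0,"fingers":5},{"tx":0.01,"ty":0.02,"tz":-1.45,"rx":0,"ry":0,"rz":0,"fingers":5},{"tx":0.01,"ty":0.02,"tz":-1.45,"rx":0,"ry":0,"rz":0,"fingers":5}]'
python3 - <<'E'
from workcell import vision
import cv2,numpy as np
a,_=vision.snapshot("scene");b,_=vision.snapshot("top")
f=lambda p,x,y:cv2.resize(p[y:y+90,x:x+80,::-1],None,fx=5,fy=5,interpolation=cv2.INTER_CUBIC)
cv2.imwrite("pics/s2.png",np.clip(np.hstack([f(a,347,190),f(b,195,195)])*1.4,0,255).astype('u1'))
E
```

```text
clock: 6.05
tcp_pos: [0.5193, 0.1602, 0.166]
tcp_rot: [-180.0, -0.0, 169.1]
ft_force: [-0.1, -0.0, -2.4]
grip_width: 0.0148
finger_force: 107.9
```

View pics/s2.png

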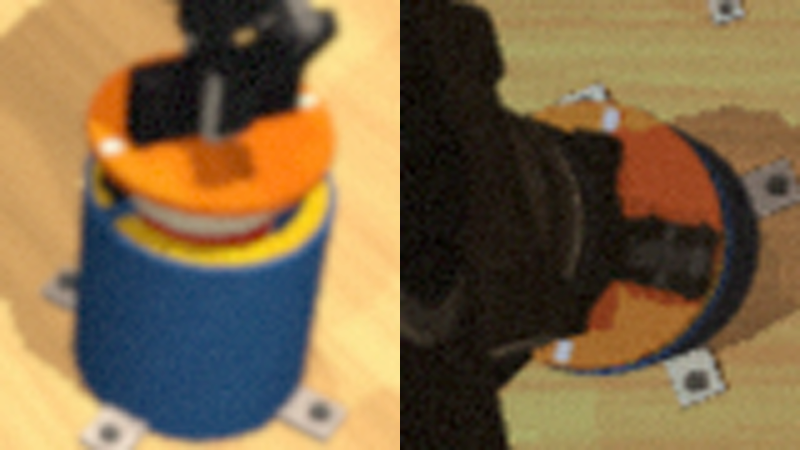

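In the scene view the lid is held level over the mouth, and its white mark at (112,147) sits above the slot gap at (115,210). Now I'll lower it gently.

```bash
python3 -m creep '[{"tx":0,"ty":0,"tz":-0.12,"rx":0,"ry":0,"rz":0,"fingers":5},{"tx":0,"ty":0,"tz":-0.24,"rx":0,"ry":0,"rz":0,"fingers":5},{"tx":0,"ty":0,"tz":-0.3,"rx":0,"ry":0,"rz":0,"fingers":5},{"tx":0,"ty":0,"tz":-0.3,"rx":0,"ry":0,"rz":0,"fingers":5}]'
python3 -m creep '[{"tx":0,"ty":0,"tz":-0.05,"rx":0,"ry":0,"rz":0,"fingers":5},{"tx":0,"ty":0,"tz":-0.1,"rx":0,"ry":0,"rz":0,"fingers":5},{"tx":0,"ty":0,"tz":-0.1,"rx":0,"ry":0,"rz":0,"fingers":5}]'
```

```text
clock: 6.55
tcp_pos: [0.5191, 0.1609, 0.1567]
tcp_rot: [-180.0, -0.0, 169.1]
ft_force: [-0.2, 0.5, -1.8]
grip_width: 0.015
finger_force: 108.3
clock: 6.85
tcp_pos: [0.5192, 0.1609, 0.154]
tcp_rot: [180.0, -0.0, 169.1]
ft_force: [-1.0, 0.7, -2.7]
grip_width: 0.0146
finger_force: 108.2
```

The lid origin is at 100 mm with no contact force, so the lugs are in the slots. Pressing down to about 87.5 mm.

```bash
python3 -m creep '[{"tx":0,"ty":0,"tz":-0.1,"rx":0,"ry":0,"rz":0,"fingers":5},{"tx":0,"ty":0,"tz":-0.2,"rx":0,"ry":0,"rz":0,"fingers":5},{"tx":0,"ty":0,"tz":-0.3,"rx":0,"ry":0,"rz":0,"fingers":5},{"tx":0,"ty":0,"tz":-0.3,"rx":0,"ry":0,"rz":0,"fingers":5}]'
python3 -m creep '[{"tx":0,"ty":0,"tz":-0.06,"rx":0,"ry":0,"rz":0,"fingers":5},{"tx":0,"ty":0,"tz":-0.12,"rx":0,"ry":0,"rz":0,"fingers":5},{"tx":0,"ty":0,"tz":-0.12,"rx":0,"ry":0,"rz":0,"fingers":5}]'
```

```text
clock: 7.25
tcp_pos: [0.5193, 0.161, 0.1459]
tcp_rot: [180.0, 0.0, 169.1]
ft_force: [-4.5, 0.6, 4.7]
grip_width: 0.0146
finger_force: 109.5
clock: 7.55
tcp_pos: [0.5193, 0.161, 0.1427]
tcp_rot: [180.0, 0.0, 169.1]
ft_force: [-4.5, 0.2, 7.8]
grip_width: 0.0146
finger_force: 109.7
```

```bash
python3 -m creep '[{"tx":-0.03,"ty":0,"tz":-0.05,"rx":0,"ry":0,"rz":0,"fingers":5},{"tx":-0.03,"ty":0,"tz":-0.05,"rx":0,"ry":0,"rz":0,"fingers":5},{"tx":-0.03,"ty":0,"tz":-0.05,"rx":0,"ry":0,"rz":0,"fingers":5}]'
python3 -m creep '[{"tx":0,"ty":0,"tz":0,"rx":0,"ry":0,"rz":-0.7,"fingers":5},{"tx":0,"ty":0,"tz":0,"rx":0,"ry":0,"rz":-1.4,"fingers":5},{"tx":0,"ty":0,"tz":0,"rx":0,"ry":0,"rz":-2.1,"fingers":5},{"tx":0,"ty":0,"tz":0,"rx":0,"ry":0,"rz":-2.8,"fingers":5},{"tx":0,"ty":0,"tz":0,"rx":0,"ry":0,"rz":-2.8,"fingers":5}]'
python3 -c "
from workcell import readout
o=readout.observe();print(o['moment'],o['joint_pos'])"
```

```text
clock: 7.85
tcp_pos: [0.5192, 0.161, 0.1416]
tcp_rot: [179.9, 0.1, 169.1]
ft_force: [-2.1, -0.1, 8.9]
grip_width: 0.0149
finger_force: 109.7
clock: 8.35
tcp_pos: [0.5195, 0.1616, 0.1419]
tcp_rot: [179.8, 0.1, 155.1]
ft_force: [-2.4, 2.3, 7.9]
grip_width: 0.0149
finger_force: 109.6
[ 0.36987881  0.63566539 -0.13575736] [ 1.72524813e+01  1.03028635e+01 -1.22434053e+01  6.72292693e+01
  5.91333924e-02  4.22006673e+01]
```

Turning freely, so I'll continue.

```bash
python3 -m creep '[{"tx":0,"ty":0,"tz":0,"rx":0,"ry":0,"rz":-1.2,"fingers":5},{"tx":0,"ty":0,"tz":0,"rx":0,"ry":0,"rz":-2.4,"fingers":5},{"tx":0,"ty":0,"tz":0,"rx":0,"ry":0,"rz":-3.6,"fingers":5},{"tx":0,"ty":0,"tz":0,"rx":0,"ry":0,"rz":-4.8,"fingers":5},{"tx":0,"ty":0,"tz":0,"rx":0,"ry":0,"rz":-6,"fingers":5}]'
python3 -m creep '[{"tx":0,"ty":0,"tz":0,"rx":0,"ry":0,"rz":-1.2,"fingers":5},{"tx":0,"ty":0,"tz":0,"rx":0,"ry":0,"rz":-2.4,"fingers":5},{"tx":0,"ty":0,"tz":0,"rx":0,"ry":0,"rz":-3.6,"fingers":5},{"tx":0,"ty":0,"tz":0,"rx":0,"ry":0,"rz":-4.8,"fingers":5},{"tx":0,"ty":0,"tz":0,"rx":0,"ry":0,"rz":-6,"fingers":5}]'
python3 -c "
from workcell import readout
o=readout.observe();print(o['moment'],o['joint_pos'])"
```

```text
clock: 8.85
tcp_pos: [0.5198, 0.1619, 0.142]
tcp_rot: [179.7, 0.0, 124.9]
ft_force: [-1.2, 2.7, 8.3]
grip_width: 0.0145
finger_force: 109.5
clock: 9.35
tcp_pos: [0.52, 0.1615, 0.142]
tcp_rot: [179.7, -0.1, 94.9]
ft_force: [-0.3, 1.2, 7.5]
grip_width: 0.0144
finger_force: 109.5
[0.30149701 0.38022804 0.19313339] [ 1.72449212e+01  1.03067250e+01 -1.22239596e+01  6.72037607e+01
  1.31010295e-02  1.02357619e+02]
```

```bash
python3 -m creep '[{"tx":0,"ty":0,"tz":0,"rx":0,"ry":0,"rz":-0.8,"fingers":5},{"tx":0,"ty":0,"tz":0,"rx":0,"ry":0,"rz":-1.6,"fingers":5},{"tx":0,"ty":0,"tz":0,"rx":0,"ry":0,"rz":-2.4,"fingers":5},{"tx":0,"ty":0,"tz":0,"rx":0,"ry":0,"rz":-3,"fingers":5},{"tx":0,"ty":0,"tz":0,"rx":0,"ry":0,"rz":-3,"fingers":5}]'
python3 -c "
from workcell import readout
o=readout.observe();print(o['moment'],o['tcp_rot'])"
python3 -m creep '[{"tx":0,"ty":0,"tz":0,"rx":0,"ry":0,"rz":-0.4,"fingers":5},{"tx":0,"ty":0,"tz":0,"rx":0,"ry":0,"rz":-0.6,"fingers":5},{"tx":0,"ty":0,"tz":0,"rx":0,"ry":0,"rz":-0.6,"fingers":5}]'
python3 -c "
from workcell import readout
o=readout.observe();print(o['moment'],o['tcp_rot'])"
```

```text
clock: 9.85
tcp_pos: [0.5199, 0.1613, 0.1419]
tcp_rot: [179.8, -0.1, 80.0]
ft_force: [-1.5, 0.9, 8.1]
grip_width: 0.0145
finger_force: 109.6
[ 0.22378065  0.44132989 -0.12633533] [ 1.79785860e+02 -1.22471354e-01  8.00403042e+01]
clock: 10.15
tcp_pos: [0.5199, 0.1613, 0.1419]
tcp_rot: [179.8, -0.1, 77.1]
ft_force: [-0.3, 1.3, 7.7]
grip_width: 0.0146
finger_force: 109.5
[0.092208   0.40298295 0.01637418] [ 1.79786127e+02 -1.30715674e-01  7.70915494e+01]
```

```bash
for i in 1 2; do python3 -m creep '[{"tx":0,"ty":0,"tz":0,"rx":0,"ry":0,"rz":-0.3,"fingers":5},{"tx":0,"ty":0,"tz":0,"rx":0,"ry":0,"rz":-0.4,"fingers":5},{"tx":0,"ty":0,"tz":0,"rx":0,"ry":0,"rz":-0.4,"fingers":5}]' | grep -E 'rot|force'
python3 -c "
from workcell import readout
o=readout.observe();print(o['moment'])"; done
```

```text
tcp_rot: [179.9, -0.1, 75.2]
ft_force: [-2.8, 0.9, 7.8]
finger_force: 109.7
[0.30878436 0.77069348 0.42248898]
tcp_rot: [179.9, -0.2, 73.3]
ft_force: [-5.5, 2.8, 9.7]
finger_force: 110.2
[0.44311356 1.24607698 1.01961809]
```

The stop is felt at yaw of about 75°, with the moment rising to 1 N m. Now I'll let the lid rise about 5 mm.

```bash
python3 -m creep '[{"tx":0.02,"ty":0,"tz":0.04,"rx":0,"ry":0,"rz":0.1,"fingers":5},{"tx":0.02,"ty":0,"tz":0.08,"rx":0,"ry":0,"rz":0.1,"fingers":5},{"tx":0.02,"ty":0,"tz":0.13,"rx":0,"ry":0,"rz":0.1,"fingers":5},{"tx":0.02,"ty":0,"tz":0.17,"rx":0,"ry":0,"rz":0.1,"fingers":5},{"tx":0.02,"ty":0,"tz":0.17,"rx":0,"ry":0,"rz":0.1,"fingers":5}]'
python3 -c "
from workcell import readout
o=readout.observe();print(o['moment'])"
```

```text
clock: 11.25
tcp_pos: [0.5186, 0.1617, 0.1448]
tcp_rot: [-179.9, -0.1, 73.7]
ft_force: [-3.7, 4.5, 0.4]
grip_width: 0.0146
finger_force: 109.3
[0.89760638 0.76391134 0.86302974]
```

```bash
python3 -m creep '[{"tx":0,"ty":-0.02,"tz":0.04,"rx":0,"ry":0,"rz":0.15,"fingers":5},{"tx":0,"ty":-0.02,"tz":0.06,"rx":0,"ry":0,"rz":0.15,"fingers":5},{"tx":0,"ty":-0.02,"tz":0.06,"rx":0,"ry":0,"rz":0.15,"fingers":5}]'
python3 -c "
from workcell import readout
o=readout.observe();print(o['moment'])"
```

```text
clock: 11.55
tcp_pos: [0.5186, 0.1613, 0.1469]
tcp_rot: [-179.9, -0.1, 74.5]
ft_force: [-2.5, 5.8, -0.3]
grip_width: 0.0143
finger_force: 108.5
[0.99829646 0.78423288 0.48098641]
```

Height is now 93 mm, as for locked. I'll release and retreat straight up.

```bash
python3 -m creep '[{"tx":0,"ty":0,"tz":0,"rx":0,"ry":0,"rz":0,"fingers":40},{"tx":0,"ty":0,"tz":0,"rx":0,"ry":0,"rz":0,"fingers":85},{"tx":0,"ty":0,"tz":0,"rx":0,"ry":0,"rz":0,"fingers":85},{"tx":0,"ty":0,"tz":0,"rx":0,"ry":0,"rz":0,"fingers":85},{"tx":0,"ty":0,"tz":0,"rx":0,"ry":0,"rz":0,"fingers":85}]'
python3 -m creep '[{"tx":0,"ty":0,"tz":0.5,"rx":0,"ry":0,"rz":0,"fingers":85},{"tx":0,"ty":0,"tz":1.5,"rx":0,"ry":0,"rz":0,"fingers":85},{"tx":0,"ty":0,"tz":2.5,"rx":0,"ry":0,"rz":0,"fingers":85},{"tx":0,"ty":0,"tz":3.5,"rx":0,"ry":0,"rz":0,"fingers":85}]'
python3 -m creep '[{"tx":-1,"ty":0,"tz":1,"rx":0,"ry":0,"rz":0,"fingers":85},{"tx":-2.5,"ty":0,"tz":1,"rx":0,"ry":0,"rz":0,"fingers":85},{"tx":-4,"ty":0,"tz":1,"rx":0,"ry":0,"rz":0,"fingers":85},{"tx":-5,"ty":0,"tz":1,"rx":0,"ry":0,"rz":0,"fingers":85},{"tx":-5,"ty":0,"tz":1,"rx":0,"ry":0,"rz":0,"fingers":85}]'
python3 - <<'E'
from workcell import vision
import cv2,numpy as np
a,_=vision.snapshot("scene");b,d=vision.snapshot("top");np.save("topf.npy",b);np.save("topfd.npy",d)
f=lambda p,x,y:cv2.resize(p[y:y+90,x:x+80,::-1],None,fx=5,fy=5,interpolation=cv2.INTER_CUBIC)
cv2.imwrite("pics/s3.png",np.clip(np.hstack([f(a,347,190),f(b,195,195)])*1.4,0,255).astype('u1'))
from h import *
m=vision.camera_model("top");K,R,t=(np.array(m[k]) for k in("camera_matrix","R","t"))
hsv=cv2.cvtColor(b,cv2.COLOR_RGB2HSV).astype(int)
k=(hsv[...,0]<20)&(hsv[...,1]>150)&(hsv[...,2]>70);k[:, :200]=0;k[:,290:]=0;k[:205]=0;k[290:]=0
k=cv2.erode(k.astype('u1'),np.ones((3,3)))>0
v,u=np.nonzero(k);P=np.linalg.solve(K,np.stack([u,v,np.ones_like(u)]).astype(float))*d[v,u];W=(R.T@(P-t[:,None])).T
A=np.c_[W[:,:2]-W[:,:2].mean(0),np.ones(len(W))];c=np.linalg.lstsq(A,W[:,2],rcond=None)[0]
print(len(W),W.mean(0),"expect z .126 locked",np.median(W[:,2]),"tilt",c[:2])
d0=np.load("top0.npy");print
E
```

```text
clock: 12.05
tcp_pos: [0.5193, 0.1601, 0.1471]
tcp_rot: [180.0, 0.0, 74.3]
ft_force: [0.5, 0.0, -0.3]
grip_width: 0.0847
finger_force: 0.0
clock: 12.45
tcp_pos: [0.519, 0.16, 0.253]
tcp_rot: [180.0, 0.0, 74.3]
ft_force: [0.3, -0.8, 0.2]
grip_width: 0.085
finger_force: 0.0
clock: 12.95
tcp_pos: [0.3662, 0.1598, 0.283]
tcp_rot: [179.9, -0.1, 74.4]
ft_force: [0.1, 0.0, -0.1]
grip_width: 0.0853
finger_force: 0.0
1390 [0.51829823 0.15788847 0.12835497] expect z .126 locked 0.12601661959642563 tilt [-0.0751791 -0.5114022]
```

View pics/s3.png

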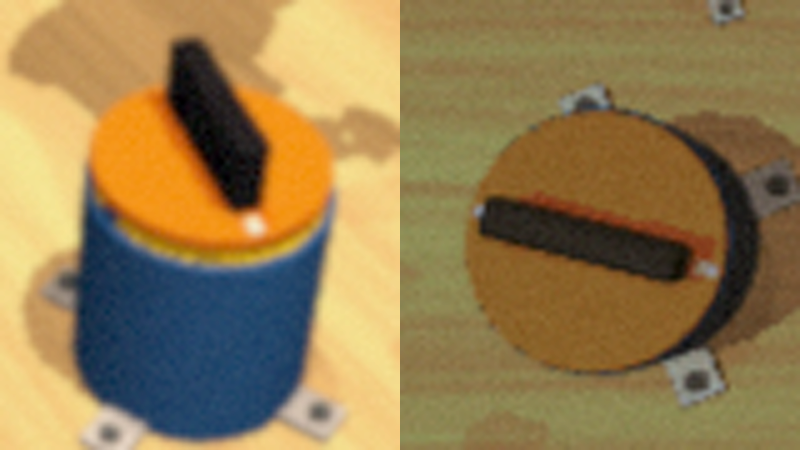

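The lid sits centred on the canister, quarter-turned, with its flange about 7 mm above the rim. The median flange height of 126.0 mm means its origin is at 93 mm, which is locked. The tilt fit included bar pixels, so I'll redo it robustly before handing in.

```bash
python3 - <<'E'
import cv2,numpy as np
from h import *
b=np.load("topf.npy");d=np.load("topfd.npy");m=vision.camera_model("top");K,R,t=(np.array(m[k]) for k in("camera_matrix","R","t"))
v,u=np.mgrid[205:290,200:290].reshape(2,-1);P=np.linalg.solve(K,np.stack([u,v,np.ones_like(u)]).astype(float))*d[v,u];W=(R.T@(P-t[:,None])).T
s=(abs(W[:,2]-.126)<.0055);W=W[s];c0=W[:,:2].mean(0)
from scipy.optimize import least_squares
r=least_squares(lambda q:q[0]+(W[:,:2]-c0)@q[1:]-W[:,2],[.126,0,0],loss="soft_l1",f_scale=5e-4)
print(len(W),r.x,"span centre",(W[:,:2].max(0)+W[:,:2].min(0))/2)
E
```

```text
1797 [ 1.25946278e-01  1.99805640e-05 -5.57501345e-04] span centre [0.51977464 0.15862333]
```

Level to within 0.001 rad, 93 mm high, centred and released.

```bash
python3 -c "
from workcell import ctrl
print(ctrl.finish_job())"
```

```text
the job is handed in; nothing more can be done
None
```

The lid is locked on the larger canister, level, centred and let go at 93 mm, with no contact with the cup, tin or pawn that I know of (not re-measured), and the job was handed in at about 13 s of the 54 s allowed.

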